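Seat and hold the brake-release crank of a finds-washing drum

TASK

Take the T-handled crank out of its wooden stand and put its keyed shaft into the hub on the drum washer's gearbox: turn it until the key slips into the keyway, then keep pushing against the spring inside until the collar sits fully home on the hub's top face. Finish while still gripping the handle and holding the crank pressed home (the spring would push it back out), and leave the flask, mug and brush where they stand.

Things in the scene. Friction and masses are not known exactly. Their poses are not given: they have to be found in the camera images.
- crank: Loose steel crank, 175 to 350 g, upright in the stand at first. Origin: centre of the shaft's lower tip; z up the shaft; x towards key and nose. Shaft 16 dia (lowest 5 tapered to 9); key 7 wide on the +x side, reaching 15 from the axis, from 12 to 36 above the tip; below it plain round pilot; collar 40 dia from 36 to 40; neck 16 dia; handle bar from 61 to 81.
- grip (a point): Middle of the crank's dark T-handle bar, on the shaft axis, 71 above the tip. The bar lies along the crank's x, from -42 to 48, 18 wide, 20 high, flat sides: grip across it here (close along y). Fingertips may reach 29 below this point, beside the neck. The bar's -x end is a round boss 26 dia.
- nose (a point): Tip of the narrow nose (9 wide, 22 long) on the bar's +x end, 70 from the shaft axis, 71 above the shaft tip. It points the same way as the key below.
- stand: Fixed wooden block 75 x 75 x 45 high, a round 33 dia hole through its middle. Origin: centre of its underside. The crank hangs in the hole, collar on the block's top (shaft tip 9 above the table), nose within 45 degrees of world +x, shaft up to 2 off centre. Stand and flask may swap sides.
- washer: Fixed drum washer: grey gearbox 130 x 130 x 60 high nearest the robot; on its +x side a white tub 280 x 260 x 100 high, starting 95 from the hub axis, with a metal drum lying in it, top 132 above the table. Origin under the gearbox's centre, on the table.
- hub: Fixed steel hub standing on the gearbox; it does not turn. Origin on its axis at its foot, 60 above the table; z up; x towards the keyway. About 52 dia, 46 high. A flat index tongue 12 wide, 8 high at its foot reaches 63 from the axis on the keyway's side; that direction is within 41 degrees of world +x.
- hub_face (a point): Centre of the hub's top face, 106 above the table: mouth of an 18 dia bore, over 36 deep, with a keyway 9.5 wide reaching 17 from the axis on the hub's +x side, full depth. Home: crank x along hub x, collar on this face, shaft tip 36 below it. With the key off the keyway the crank stops with its tip 12 below.
- brake (a joint): Sprung brake pin in the bore, m: 0 when up (its top 24 below the hub's face), 0.012 with the crank home. It pushes up with about 6 N at first touch and 11 N when home, more than the crank's weight.
- flask: Loose steel flask 66 dia, 180 high, origin at the centre of its underside; leave alone.
- mug: Loose steel cup 72 dia, 75 high, origin at the centre of its underside; leave alone.
- brush: Loose wooden scrubbing brush about 160 long lying on the table to the left of the tub; leave alone.
There are look-alikes about, which are no part of the job. Leave any blue look-alike of the crank alone. Leave any turquoise look-alike of the stand alone.

How it is judged:
By the outcome, as a careful person would: the job done as asked, in the order asked, and still so for the second after the job is handed in, while the arm keeps its last pose, push and grip.
It also fails if it takes over 45 s, if anything falls off the work surface, if the arm or the gripper's body presses on something with over 40 N, if the wrist force passes 120 N, or if a joint passes its speed limit or range.

ROBOT

A 7-joint arm with a two-finger parallel gripper is mounted at the origin on the work surface. World frame = base frame: x ahead of the robot, y to its left, z up, the work surface at z = 0. Lengths are in m, angles in rad, forces in N, time in s.
With the tool pointing down it reaches from about 0.425 to 0.95 m from the base axis. Payload 4.7 kg.
Tool frame: the origin (TCP) lies between the finger pads, 19 mm behind the fingertips; this is the grasp point; z points along the fingers, y is the line along which they close (so a half turn about z gives the same grasp; the last joint's range is limited). The gripper opens to 87 mm and grips with 3 to 60 N. Pads are 19 mm wide; open, the fingers measure 117 mm over their backs; the gripper's body (75 mm by 190 mm) begins 51 mm behind the grasp point.
Start: joints at [-1.135, 0.469, -0.049, 1.532, 0.024, 1.141, -0.082], TCP at [0.303, 0.603, 0.241] pointing down, gripper open.
Joint ranges: [-2.59, 2.59], [-0.33, 1.99], [-1.39, 1.29], [0.1, 2.45], [-1.04, 4.18], [0.21, 1.99], [-2.66, 2.66]. Speed limits (rad/s): [2.57, 2.57, 3.14, 3.14, 3.14, 3.14, 3.14].

INTERFACE

Orientations are given as a rotation vector (axis times angle).
In Python, from bench import arm, hand, kinematics, read_state, cams gives the robot as it stands. Calls block until the motion is done:
- arm.move_ptp(position, orientation): joint-space move of the TCP to a pose.
- arm.move_l(position, rotation=None, feed=0.15): straight line of the TCP; rotation=None keeps the orientation; feed is the mean speed in m/s.
- arm.move_j(angles): joint-space move.
- hand.gripper_open() and hand.close_gripper(): open the fingers fully, or close them until they stop; the grip force is fixed at half the most.
- arm.wait(seconds).
- kinematics.inverse_kinematics(position, orientation): joint angles nearest the present ones, or None.
- read_state(): the state.
- cams.read_camera(name): name is "scene" or "top" or "wrist"; returns the picture (384x512x3 uint8, red, green, blue); there is no depth.
- cams.camera_model(name): a dict with "camera_matrix" (3x3 intrinsics, pixels), "k1" (the pictures are not rectified: a ray, as slopes to the right and down, at radius r is drawn at 1 + k1 r^2 times it, then the intrinsics apply), "eye" and "rotation" of the camera in the world. Camera axes: x right, y down, z forward; pixel columns grow to the right and rows downward; lengths in m; the calibration is good to about 2 mm. A picture is of the moment at which its call begins: read the wrist's pose just before it. camera_model takes no time and is no camera call; for the wrist camera it gives the pose at the moment of the call.
A pose or a line that the arm cannot do raises arm.IKError and nothing moves.
- arm.job_done(): hands the job in; it is judged then, once.
The state is a dict: "t": time; "joints": joint angles; "dq": joint speeds; "joint_efforts": joint torques, N m; "tcp_pos": TCP position; "tool_rot": TCP orientation; "force": force on the tool from outside, world axes, zero at the start; "torque": the same for the moment, N m; "gripper_width": finger opening in m; "grasp_force": force on a finger pad.
Only numpy, scipy, OpenCV 4.12 (cv2) and the standard library are available. Lean on these libraries where they do the work, as an engineer would, in place of code of your own. Each camera call takes 0.05 s, during which the arm holds its last target. There are 200 camera calls.

## Working session

There is one attempt and no reset: what is moved stays moved. The work goes in short steps, each a Python script; the robot and the scene stay as the last script left them, time stands still between calls to the robot, and variables do not carry over. Pictures are saved under pics/ and viewed, at most 10 in all, crops included, and the job is handed in when it is done.

```bash
mkdir -p pics; ls; cat > h.py <<'E'
import numpy as np, cv2
from bench import arm, hand, kinematics, read_state, cams
from scipy.spatial.transform import Rotation as R
def ray(m,u,v):
    K=np.array(m["camera_matrix"]); k=m["k1"]
    d=np.linalg.inv(K)@[u,v,1]; x=d[:2].copy()
    for _ in range(30): x=d[:2]/(1+k*(x@x))
    return np.array(m["rotation"])@np.array([x[0],x[1],1.])
def atz(m,u,v,z):
    e=np.array(m["eye"]); r=ray(m,u,v); return e+r*(z-e[2])/r[2]
def proj(m,p):
    c=np.array(m["rotation"]).T@(np.array(p)-m["eye"]); x=c[:2]/c[2]
    x=x*(1+m["k1"]*(x@x)); K=np.array(m["camera_matrix"]); return (K@[x[0],x[1],1])[:2]
def save(n,im): cv2.imwrite(f"pics/{n}.png",cv2.cvtColor(im,cv2.COLOR_RGB2BGR))
E
python3 - <<'E'
from h import *
a=cams.read_camera("top");b=cams.read_camera("scene")
np.save("top.npy",a);np.save("scene.npy",b)
save("top",cv2.resize(a,(800,600),interpolation=cv2.INTER_CUBIC));save("scene",b)
for n in("top","scene"):
    m=cams.camera_model(n);print(n,m)
print(read_state())
E
```

```text
pics
top {'camera_matrix': array([[478.50601051,   0.        , 253.66892851],
       [  0.        , 478.50601051, 187.72076213],
       [  0.        ,   0.        ,   1.        ]]), 'k1': -0.06668865315839619, 'eye': array([0.4093403 , 0.04924261, 1.41090846]), 'rotation': array([-2.15466137,  2.21802203, -0.07495881])}
scene {'camera_matrix': array([[421.84623279,   0.        , 255.00615523],
       [  0.        , 421.84623279, 188.27812396],
       [  0.        ,   0.        ,   1.        ]]), 'k1': -0.00783440450002662, 'eye': array([1.08471962, 0.64742892, 1.20267743]), 'rotation': array([-1.02131456, -2.57985934,  0.83430206])}
{'t': 0.1, 'joints': array([-1.13487586,  0.46939618, -0.04860377,  1.53354683,  0.02409695,
        1.14104731, -0.08232627]), 'dq': array([-0.00059119, -0.00151724, -0.00027017, -0.00250655,  0.00019018,
       -0.00174592,  0.00041847]), 'joint_efforts': array([ 1.05204694e-03, -5.09172571e+01, -8.07095272e-02, -2.36826020e+01,
       -6.13844208e-02,  3.44377477e-02,  7.38745530e-05]), 'tcp_pos': array([0.30233125, 0.6029385 , 0.24029224]), 'tool_rot': array([-7.23486152e-01, -3.05677848e+00,  2.78913512e-03]), 'force': array([ 0.12003961,  0.25597109, -0.01432732]), 'torque': array([-0.05885928, -0.00611064, -0.04964763]), 'grasp_force': 0.0, 'gripper_width': 0.08708777949256152}
```

```bash
sed -i 's/np.array(m\["rotation"\])/R.from_rotvec(m["rotation"]).as_matrix()/' h.py
```

```text
(no output)
```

View pics/top.png

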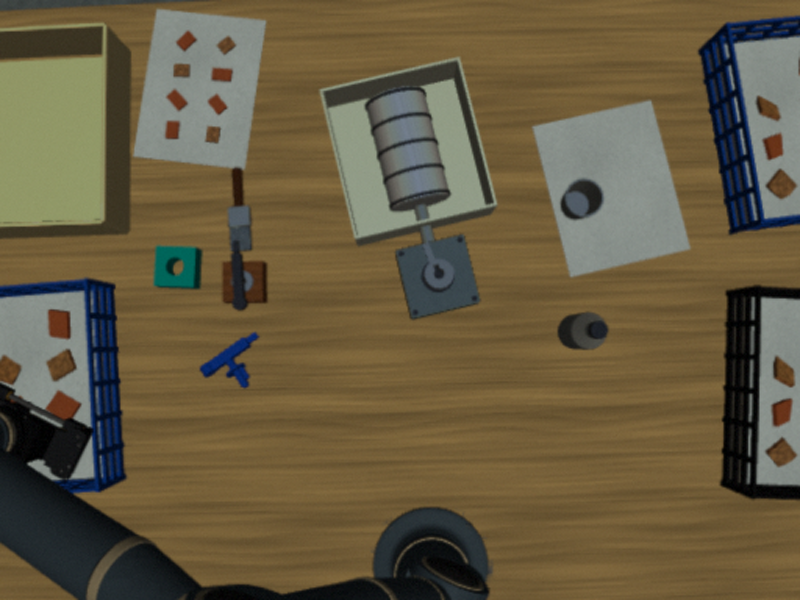

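View pics/scene.png

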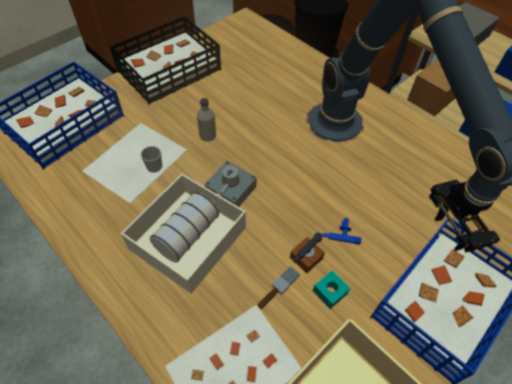

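Top view (800x600): the candidates for the crank are the dark T-bar (239,275), upright on the brown wooden stand (244,282), and a blue one lying down at (230,360). The stands are brown (244,282) and turquoise (177,267). The dark crank on brown wood fits the description. The hub is at (438,274) with its tongue pointing up-left. The brush at (238,205) lies close to the crank's nose, the flask is at (583,330) and the mug at (580,200). Next I'll take a wrist view to confirm.

```bash
python3 - <<'E'
from h import *
m=cams.camera_model("top"); s=.64
for n,u,v,z in[("bar-end",239,303,.08),("nose",238,240,.08),("stand",244,282,.045),("hub",438,274,.106),("tong",425,226,.068),("brush end",240,248,.04)]:
    print(n,atz(m,u*s,v*s,z).round(3))
p=atz(m,239*s,275*s,.08)
w=cams.camera_model("wrist");st=read_state();T=R.from_rotvec(st["tool_rot"])
print("cam in tool",T.inv().apply(w["eye"]-st["tcp_pos"]),(T.inv()*R.from_rotvec(w["rotation"])).as_matrix().round(2), w["camera_matrix"][0,0],w["k1"])
E
```

```text
bar-end [0.491 0.33  0.08 ]
nose [0.605 0.33  0.08 ]
stand [0.532 0.327 0.045]
hub [ 0.531 -0.026  0.106]
tong [ 0.622 -0.008  0.068]
brush end [0.596 0.335 0.04 ]
cam in tool [ 0.06742756  0.00039753 -0.14405365] [[ 0.   -0.97 -0.25]
 [ 1.    0.    0.  ]
 [-0.   -0.25  0.97]] 304.3098831251055 0.015080056125088143
```

```bash
python3 - <<'E'
from h import *
import pickle
q=[0,np.pi,0]
D={}
for n,p in(("hub",(.55,-.025,.28)),("crank",(.54,.33,.25))):
    arm.move_ptp(list(p),q); arm.wait(.3)
    m=cams.camera_model("wrist"); im=cams.read_camera("wrist"); D[n]=(m,im)
    save(n,cv2.resize(im,(800,600),interpolation=cv2.INTER_CUBIC))
    s=read_state();print(s["t"],s["tcp_pos"],s["joints"].round(2),s["force"])
pickle.dump(D,open("w.pkl","wb"))
E
```

```text
2.8583 [ 0.55003782 -0.02476382  0.27994733] [-0.32  0.23  0.35  1.8  -0.09  1.12  1.63] [-0.01793303 -0.35515887  0.40879113]
4.55 [0.54028198 0.3293837  0.25019042] [-0.75  0.39  0.18  1.64 -0.08  1.12  1.02] [ 0.24207928 -0.43526684  0.07338857]
```

View pics/hub.png

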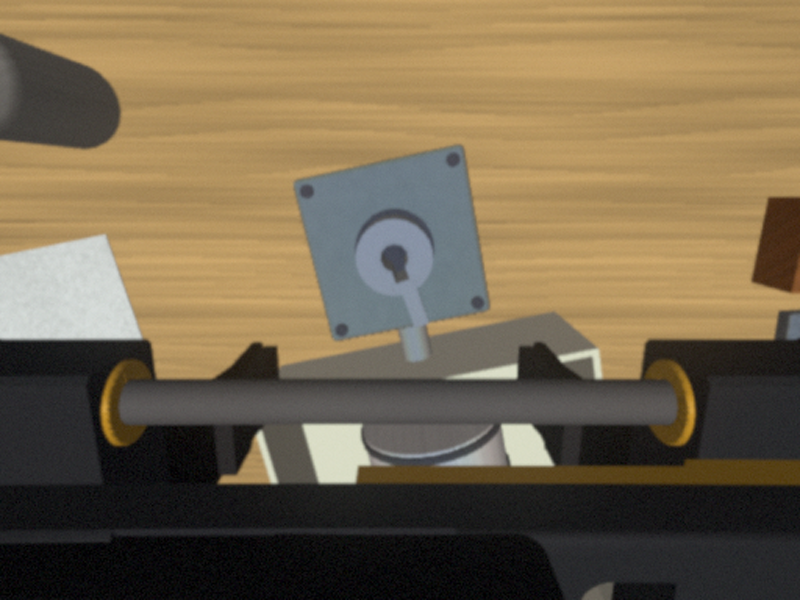

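View pics/crank.png

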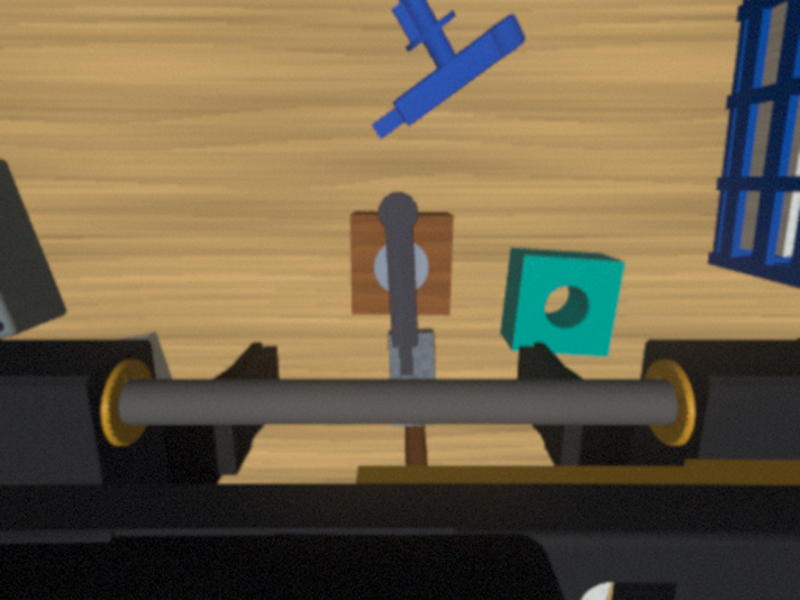

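Hub view: hub face centred near (395,257), with keyway and tongue pointing to about (425,322). Crank view: dark bar with its boss at (398,212) and nose at about (407,375), over the brown stand. The blue crank (450,70) and turquoise block (565,300) are not to be touched. Next, one enlarged crop to confirm and get fine pixels.

```bash
python3 - <<'E'
from h import *
import pickle
D=pickle.load(open("w.pkl","rb"))
c=[cv2.resize(D[n][1][y:y+120,x:x+80],(400,600),interpolation=cv2.INTER_CUBIC) for n,x,y in(("hub",215,120),("crank",215,120))]
save("crop",np.hstack(c))
E
```

```text
(no output)
```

View pics/crop.png

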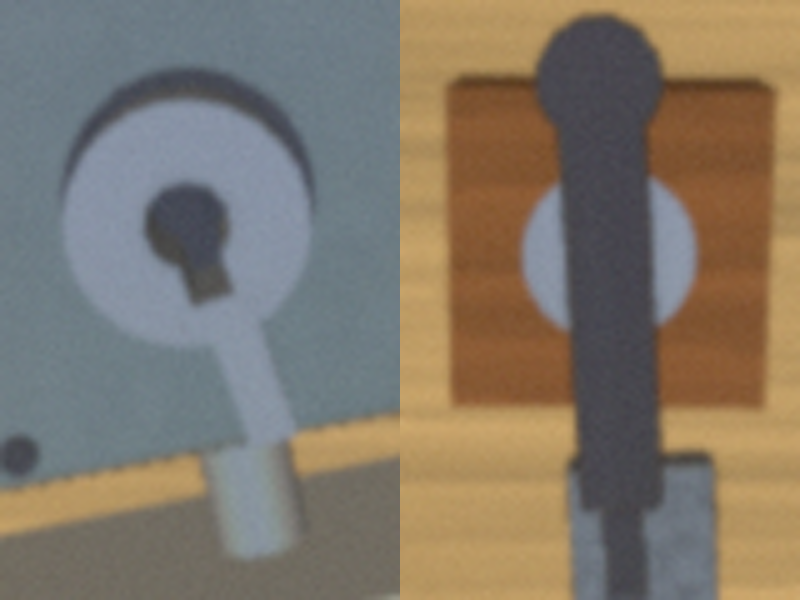

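```bash
python3 - <<'E'
from h import *
import pickle
D=pickle.load(open("w.pkl","rb"))
def P(n,cx,cy,z):
    if n=="crank": cx-=400
    return atz(D[n][0],215+(cx+.5)/5-.5,120+(cy+.5)/5-.5,z)
def yaw(a,b): d=b-a; return np.degrees(np.arctan2(d[1],d[0])).round(2),np.linalg.norm(d[:2]).round(4)
h=P("hub",187.5,223,.106);h2=P("hub",187,224,.106);k=P("hub",212,299,.106);t=P("hub",272,440,.068)
print("hub",h,h2,"key",yaw(h,k),"tong",yaw(h,t), "dia",yaw(P("hub",62,223,.106),P("hub",313,223,.106)))
b=P("crank",599.5,78,.09);e=P("crank",622,508,.09);nz=P("crank",627,570,.09)
top=P("crank",599.5,15,.09)
c=P("crank",609,255,.049)
print("boss",b,"end",e,yaw(b,e),yaw(b,nz),"top",top,yaw(top,e),"collar",c)
# bar edge mids
q1=P("crank",(558+648)/2,140,.09);q2=P("crank",(578+661)/2,480,.09);print("edges",yaw(q1,q2))
S=P("crank",(446+777)/2,85,.045),P("crank",(453+765)/2,406,.045);print("stand",S,(S[0]+S[1])/2)
# top-cam cross-check of hub
m=cams.camera_model("top");print(proj(m,h)/.64, proj(m,(b+e)/2)/.64)
u=(e-b)/np.linalg.norm(e-b);print("axis from end",e-.048*u,"from top",top+.042*u)
E
```

```text
hub [ 0.53282823 -0.0266865   0.106     ] [ 0.5330405  -0.02679206  0.106     ] key (np.float64(17.68), np.float64(0.0171)) tong (np.float64(18.88), np.float64(0.0628)) dia (np.float64(90.04), np.float64(0.0529))
boss [0.4923967  0.32968338 0.09      ] end [0.58186636 0.33432272 0.09      ] (np.float64(2.97), np.float64(0.0896)) (np.float64(3.18), np.float64(0.1036)) top [0.48033545 0.32969918 0.09      ] (np.float64(2.61), np.float64(0.1016)) collar [0.53501563 0.33183254 0.049     ]
edges (np.float64(2.75), np.float64(0.0712))
stand (array([0.49680222, 0.33241395, 0.045     ]), array([0.57221999, 0.33186779, 0.045     ])) [0.53451111 0.33214087 0.045     ]
[438.32349801 272.75727274] [236.14829292 277.09858906]
axis from end [0.53393076 0.33183708 0.09      ] from top [0.5222791  0.33187411 0.09      ]
```

Crank axis is (0.534, 0.332) at yaw 2.9°; hub axis is (0.533, -0.0267) at yaw about 18.6°. Identity is confirmed: dark crank, steel collar, brown stand. Now grasp and lift.

```bash
cat >> h.py <<'E'
def rot(deg): return (R.from_euler("z",deg,degrees=True)*R.from_rotvec([0,np.pi,0])).as_rotvec()
def st(n=""):
    s=read_state(); y=(R.from_rotvec(s["tool_rot"])*R.from_rotvec([0,-np.pi,0])).as_euler("ZYX",degrees=True)
    print(n,round(s["t"],2),s["tcp_pos"].round(4),y.round(1),"F",s["force"].round(1),"T",s["torque"].round(2),"w",round(s["gripper_width"],4),round(s["grasp_force"],1)); return s
E
python3 - <<'E'
from h import *
arm.move_ptp([.534,.3318,.16],rot(2.9)); arm.move_l([.534,.3318,.080],feed=.12); st("down")
hand.close_gripper(); st("closed")
arm.move_l([.534,.3318,.20],feed=.12); st("lift")
save("held",cams.read_camera("wrist"))
E
```

```text
down 5.82 [0.5348 0.3322 0.081 ] [ 2.9 -0.1  0.1] F [ 0.5  0.6 -0.2] T [ 0.04  0.08 -0.  ] w 0.0871 0.0
closed 6.93 [0.534  0.3317 0.08  ] [ 2.9  0.  -0. ] F [ 0.2 -0.8 -0.1] T [-0.02  0.04  0.01] w 0.0176 30.0
lift 8.08 [0.5334 0.3314 0.199 ] [ 2.9  0.1 -0.1] F [-0.  0. -4.] T [0.   0.02 0.05] w 0.0174 30.0
```

View pics/held.png

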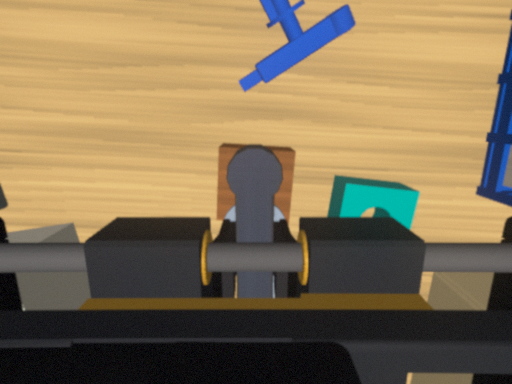

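Held: the boss is centred at about (254,173) and the bar is straight between the fingers. Next I check the in-hand offset and start the insertion with force checks.

```bash
python3 - <<'E'
from h import *
s=st(); m=cams.camera_model("wrist"); p=atz(m,254.3,173.5,s["tcp_pos"][2]+.010)
off=R.from_rotvec(s["tool_rot"]).inv().apply(p-s["tcp_pos"]);print("boss in tool",off.round(4))
H=np.array([.5330,-.0267])
arm.move_ptp([*H,.20],rot(18.6)); arm.wait(.2); st("above")
for z in(.182,.172,.168,.165,.162,.159):
    arm.move_l([*H,z],feed=.04); s=st(z)
    if abs(s["force"][2]+4)>0 and (s["force"][2]>6 or np.hypot(*s["force"][:2])>8): print("contact");break
E
```

```text
8.13 [0.5334 0.3315 0.1988] [ 2.9  0.1 -0.1] F [-0.4  0.1 -2.6] T [ 0.06  0.01 -0.04] w 0.0179 30.0
boss in tool [ 0.0419  0.0003 -0.0099]
above 9.68 [ 0.5333 -0.0254  0.1999] [18.7  0.   0. ] F [-0.1  1.3 -3.2] T [0.08 0.03 0.01] w 0.018 30.0
0.182 10.28 [ 0.533  -0.0268  0.1818] [18.6  0.  -0. ] F [ 0.2  0.5 -3. ] T [ 0.08  0.01 -0.03] w 0.0177 30.0
0.172 10.68 [ 0.5328 -0.0267  0.1717] [18.6  0.   0. ] F [ 0.4 -0.4 -3.1] T [ 0.09 -0.02 -0.03] w 0.0178 30.0
0.168 10.93 [ 0.5329 -0.0267  0.1678] [18.6  0.   0. ] F [-0.3  0.5 -2.6] T [ 0.03  0.   -0.01] w 0.0181 30.0
0.165 11.18 [ 0.5329 -0.0267  0.1648] [18.6  0.   0. ] F [ 0.8  0.1 -3.2] T [ 0.08  0.02 -0.03] w 0.0177 30.0
0.162 11.43 [ 0.5329 -0.0266  0.1618] [18.6  0.   0. ] F [ 0.5 -0.  -2.7] T [0.04 0.02 0.05] w 0.0176 30.0
0.159 11.68 [ 0.5329 -0.0266  0.1588] [18.6  0.   0. ] F [-0.9  0.6 -3. ] T [ 0.03 -0.02  0.06] w 0.0176 30.0
```

```bash
python3 - <<'E'
from h import *
H=[.5330,-.0267]
for z in[.155,.152,.148,.145,.143,.142]+list(np.arange(.1415,.1365,-.0005)):
    arm.move_l([*H,z],feed=.03); arm.wait(.1); s=st(round(z,4)); f=s["force"]
    if np.hypot(*f[:2])>15 or f[2]>18: print("stop");break
arm.wait(.5); st("settled")
E
```

```text
0.155 12.06 [ 0.533  -0.0267  0.155 ] [18.6  0.   0. ] F [ 0.6 -0.1 -4.1] T [-0.01  0.04  0.02] w 0.0175 30.0
0.152 12.41 [ 0.5335 -0.0269  0.1526] [18.6 -0.1 -0. ] F [-0.2 -0.4  2.5] T [-0.11  0.14 -0.02] w 0.018 30.0
0.148 12.79 [ 0.5335 -0.0268  0.1484] [18.6 -0.1 -0. ] F [-0.  -1.1  3.7] T [-0.21  0.02 -0.01] w 0.0174 30.0
0.145 13.14 [ 0.5334 -0.0268  0.1453] [18.6 -0.1 -0. ] F [ 0.2 -1.3  5.2] T [-0.2   0.03 -0.04] w 0.0175 30.0
0.143 13.49 [ 0.5334 -0.0268  0.1434] [18.6 -0.1 -0. ] F [-0.3 -1.   6.3] T [-0.2   0.04 -0.02] w 0.0177 30.0
0.142 13.84 [ 0.5335 -0.0268  0.1426] [18.6 -0.1 -0. ] F [ 0.1 -1.   6.4] T [-0.18  0.14 -0.03] w 0.0178 30.0
0.1415 14.19 [ 0.5335 -0.0268  0.1422] [18.6 -0.1 -0. ] F [-1.1 -1.9  7.5] T [-0.19  0.18 -0.  ] w 0.0176 30.0
0.141 14.54 [ 0.5335 -0.0268  0.1418] [18.6 -0.1 -0. ] F [-1.  -0.9  6.7] T [-0.11  0.24  0.04] w 0.0176 30.0
0.1405 14.89 [ 0.5335 -0.0268  0.1413] [18.6 -0.1 -0. ] F [-1.5 -0.8  7.5] T [-0.22  0.22 -0.03] w 0.0175 30.0
0.14 15.24 [ 0.5336 -0.0269  0.1409] [18.6 -0.1 -0. ] F [-0.7 -0.4  9.1] T [-0.17  0.33 -0.05] w 0.0177 30.0
0.1395 15.59 [ 0.5336 -0.0269  0.1409] [18.6 -0.1 -0. ] F [-1.6 -1.4 11.8] T [-0.21  0.57 -0.01] w 0.0175 30.0
0.139 15.94 [ 0.5337 -0.0269  0.1409] [18.6 -0.1 -0. ] F [-3.8 -0.5 14.5] T [-0.15  0.83 -0.01] w 0.0179 30.0
0.1385 16.29 [ 0.5337 -0.0269  0.1408] [18.6 -0.1 -0. ] F [-4.  -1.5 19.3] T [-0.22  1.07 -0.03] w 0.0175 30.0
stop
settled 16.79 [ 0.5337 -0.0269  0.1408] [18.6 -0.1 -0. ] F [-5.4 -0.7 18.4] T [-0.1   1.11  0.06] w 0.0178 30.0
```

```bash
python3 - <<'E'
from h import *
im=cams.read_camera("wrist"); m=cams.camera_model("wrist"); s=st()
for dz in(.01,.015): print(dz, proj(m,s["tcp_pos"]+R.from_rotvec(s["tool_rot"]).apply([.042,0,-dz])))
sc=cams.read_camera("scene")
a=cv2.resize(im[100:250,156:356],(400,300),interpolation=cv2.INTER_CUBIC)
b=cv2.resize(sc[140:215,185:285],(400,300),interpolation=cv2.INTER_CUBIC)
save("home",np.hstack([a,b]))
E
```

```text
16.84 [ 0.5337 -0.0269  0.1408] [18.6 -0.1 -0. ] F [-4.1 -0.3 18.3] T [-0.13  1.13  0.04] w 0.0179 30.0
0.01 [253.74069234 173.18758563]
0.015 [253.71872711 175.32979478]
```

View pics/home.png

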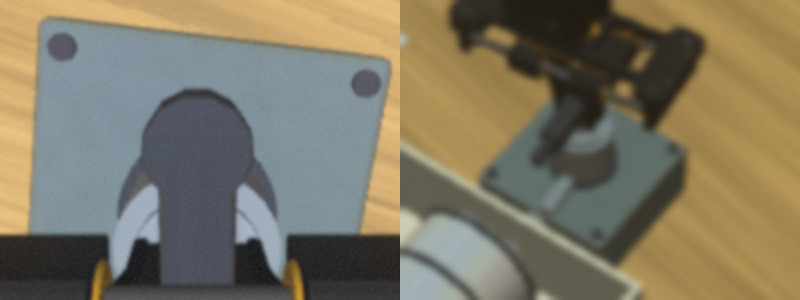

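In the left crop the boss is at (197,147), which is (254.5,173.5) in the full image. That matches the no-slip prediction, and the collar lies concentric on the hub face. In the right crop the nose lies over the tongue. The arm stopped hard at the predicted home height, so I'm handing in.

```bash
python3 -c "
from h import *
st(); print(arm.job_done())"
```

```text
16.89 [ 0.5337 -0.0269  0.1408] [18.6 -0.1 -0. ] F [-5.6 -0.5 19.1] T [-0.08  1.09  0.02] w 0.0178 30.0
the job is handed in; nothing more can be done
None
```

The crank is fully home in the hub, key in the keyway, and the job was handed in at about 17 s with the arm still gripping the handle and pressing down with about 19 N; the flask, mug and brush were not touched.

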